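Reverse the jam drawer in its sleeve

TASK

The jam drawer on the breakfast counter was put into its wooden sleeve back to front: its blue closed end sticks out and the open end with the jam jars is hidden. Slide the drawer right out, turn it end for end, and slide it back blue end first until it is fully home against the back of the sleeve, so that guests can reach the jam. Keep the drawer upright and leave the other breakfast things where they stand.

Things in the scene. Friction and masses are not known exactly. Their poses are not given: they have to be found in the camera images.
- sleeve: Brown wooden sleeve fixed to the counter: a tunnel with no floor (the drawer slides on the counter), open at one end only, the mouth, which looks roughly to the robot's right. Origin on the counter, mid-mouth; x points inwards along the tunnel, y across, z up. Inside 66 mm wide, 47 high, 115 deep to the back wall; outside 74 wide, 51 high. Flanges 4 mm high stand 14 mm out along its flanks.
- sleeve_mouth (a point): Middle of the sleeve's mouth, 21 mm above the counter; same axes as the sleeve. Two slanted cheeks flare the mouth: they stand 13 mm out in front of it and reach about 45 mm to either side of the centre line.
- drawer_mid (a point): Loose white drawer, 0.2 to 0.45 kg: 170 mm long (x), 60 wide (y), 42 high, with straight stiff side walls that can be gripped across the 60 mm anywhere. Point: its centre, 21 mm above its underside; x points to its serving end, z up. At the start its x runs along the sleeve's x (wrong way round) and its blue end sticks 55 to 85 mm out of the mouth. Fully home, 55 mm stick out.
- serving_end (a point): Middle of the drawer's serving end face, 21 mm above its underside, 85 mm from the drawer's centre; low yellow front, 26 mm high. The half behind it is open, with two small jam jars fixed in it, no higher than the walls. This end has to stick out of the sleeve at the end.
- closed_end (a point): Middle of the drawer's blue closed end face (42 mm high; the half behind it is closed and blue), 21 mm above its underside, 85 mm from the drawer's centre. It has to rest at the back of the sleeve at the end.
- carton_red: Bystander: red gable-top drink carton, 70 x 70 mm, 205 mm high, upright. Origin under its centre.
- carton_yellow: Bystander: yellow gable-top drink carton, 70 x 70 mm, 205 mm high, upright. Origin under its centre.
- mug: Bystander: blue mug, 80 mm across, 80 mm high, handle along its y. Origin under its centre.
- bowl: Bystander: white bowl, 110 mm across, 45 mm high. Origin under its centre.
- plate: Bystander: white plate, 180 mm across, 18 mm high. Origin under its centre.
- spoon: Bystander: steel spoon, 170 mm long, lying on the counter along its x. Origin on the counter under its middle.
- pump_bottle: Bystander: white pump bottle with a blue collar, 64 mm across, 205 mm high. Origin under its centre.
Mind the look-alikes: they are no part of the job. What is shaped like the part that bears drawer_mid but green or red is not meant.

How it is judged:
By the outcome, as a careful person would: the job done as asked, in the order asked, and still so for the second after the job is handed in, with the robot touching nothing.
It also fails if it takes over 72 s, if anything falls off the work surface, if the arm or the gripper's body presses on something with over 40 N, if the wrist force passes 120 N, or if a joint passes its speed limit or range.

ROBOT

A 6-joint arm with a two-finger parallel gripper is mounted at the origin on the work surface. World frame = base frame: x ahead of the robot, y to its left, z up, the work surface at z = 0. Lengths are in m, angles in rad, forces in N, time in s.
With the tool pointing down it reaches from about 0.375 to 0.925 m from the base axis. Payload 5.7 kg.
Tool frame: the origin (TCP) lies between the finger pads; the fingertips stand env.tcp_to_tips ahead of it and the grasp point (between the pads) lies 2 mm behind it (env.tcp_to_tips is the distance from the TCP to the fingertips, in m); y points along the fingers, x is the direction in which the jaws open and shut, and the axes are right-handed (so a half turn about y gives the same grasp; the last joint's range is limited). The gripper opens to 85 mm and grips with 20 to 120 N. Pads are 22 mm wide; open, the fingers measure 114 mm over their backs; the gripper's body (76 mm by 85 mm) begins 54 mm behind the grasp point. The pads swing forward as they close: fully open they stand 13 mm farther back than shut.
Start: joints at [-1.283, 0.359, 1.51, -0, 1.272, -0.115], TCP at [0.235, -0.552, 0.248] pointing down, gripper open.
Joint ranges: [-2.97, 2.97], [-1.01, 2.36], [0.21, 2.38], [-0.96, 4.11], [0.2, 2.71], [-2.98, 2.98]. Speed limits (rad/s): [2.39, 2.39, 3.14, 3.14, 3.14, 3.14].

INTERFACE

Orientations are given as a rotation vector (axis times angle).
In Python, from workcell import env, viewer, job gives the robot as it stands.
- The arm moves only by the tool arm_command, never from a script. Its argument "commands" is a list of rows, each an object with "rot": the turn, a rotation vector about the tool's x, y, z in degrees, a list of three; "linear": the shift along the tool's x, y, z in mm, a list of three; "claw": the finger opening in mm, from 0 to 85.4. A call has 1 to 12 rows; each row is the pose to reach, as a shift and turn from the pose commanded when the call began, along the tool's axes at that moment; what a row does not reach only later rows make up. A row lasts 1/12 s, in which the tool goes at most 41.7 mm and 7.16 degrees, less where a joint would pass 70% of its speed; a pose out of reach is approached as far as the arm can. A call with a gripper value outside its range is refused whole. The fingers move at their own pace and stop on an object; "grip_force" is the grip in N (left out, the last holds). Time passes only in rows, so rows that repeat a pose let the fingers close. It gives the time, the measured TCP pose, the force and the opening at its end, in the units of the state.
- env.state(): the state, without advancing time (a new reading comes with each control period).
- viewer.read_camera(name): name is "scene" or "top"; returns (picture, depth): 420x560x3 uint8, red, green, blue; 420x560 float32, m along the optical axis (not along the pixel's ray), 0 where there is no reading.
- viewer.calibration(name): a dict with "fx", "fy", "cx", "cy" (pixels), "k1" (the pictures are not rectified: a ray, as slopes to the right and down, at radius r is drawn at 1 + k1 r^2 times it, then the intrinsics apply), "rvec" (rotation vector, rad) and "tvec" (3), from world to camera coordinates, as OpenCV has them. Camera axes: x right, y down, z forward; pixel columns grow to the right and rows downward; lengths in m; the calibration is good to about 2 mm. A picture is of the moment at which its call begins. calibration takes no time and is no camera call.
- job.hand_in(): hands the job in, once; it reports no verdict.
The state is a dict: "time": time; "q": joint angles; "qvel": joint speeds; "joint_torque": joint torques, N m; "tcp_pos": TCP position; "ee_rot": TCP orientation; "force": force on the tool from outside, world axes, zero at the start; "torque": the same for the moment, N m; "width": opening from 0.0 (shut) to 1.0 (fully open).
Only numpy, scipy, OpenCV 4.12 (cv2) and the standard library are available. Lean on these libraries where they do the work, as an engineer would, in place of code of your own. Each camera call takes 0.05 s, during which the arm holds its last target.

## Working session

There is one attempt and no reset: what is moved stays moved. The work goes in short steps, Python scripts to look and compute and a tool call to move; the robot and the scene stay as the last step left them, time stands still between calls to the robot, and variables do not carry over. Pictures are saved under pics/ and viewed, and the job is handed in when it is done.

Besides the shell and the picture viewer there is one more tool, called after "Call:" by a JSON object that holds its "api" and its "payload", one argument or row to a line. arm_command: Moves the arm, as the interface text tells. Its arguments: {"type":"object","properties":{"commands":{"type":"array"},"grip_force":{"type":"number"}},"required":["commands"]}

```bash
ls; mkdir -p pics; cat > h.py <<'E'
import numpy as np, cv2
from workcell import env, viewer, job
from scipy.spatial.transform import Rotation as R
def snap(name,tag):
    p,d=viewer.read_camera(name)
    cv2.imwrite(f'pics/{tag}.png',p[...,::-1]); np.save(f'pics/{tag}.npy',d); return p,d
def px2w(name,u,v,d=None,z=None):
    c=viewer.calibration(name)
    K=np.array([[c['fx'],0,c['cx']],[0,c['fy'],c['cy']],[0,0,1.]])
    n=cv2.undistortPoints(np.array([[[u,v]]],float),K,np.array([c['k1'],0,0,0.]) )[0,0]
    Rm=R.from_rotvec(np.ravel(c['rvec'])).as_matrix(); t=np.ravel(c['tvec'])
    ray=Rm.T@np.array([n[0],n[1],1]); o=-Rm.T@t
    if z is not None: return o+ray*(z-o[2])/ray[2]
    return o+ray*d
def w2px(name,P):
    c=viewer.calibration(name)
    K=np.array([[c['fx'],0,c['cx']],[0,c['fy'],c['cy']],[0,0,1.]])
    p,_=cv2.projectPoints(np.array(P,float).reshape(-1,3),np.ravel(c['rvec']).astype(float),np.ravel(c['tvec']).astype(float),K,np.array([c['k1'],0,0,0.]))
    return p[:,0]
E
python3 - <<'E'
from h import *
np.set_printoptions(precision=4,suppress=True)
print(env.state(), env.tcp_to_tips)
for n in('scene','top'):
    print(viewer.calibration(n)); snap(n,n+'0')
E
```

```text
pics
{'time': 0.0, 'q': array([-1.2831,  0.3595,  1.5114,  0.    ,  1.2725, -0.1151]), 'qvel': array([ 0.0025, -0.0014, -0.0019,  0.0017,  0.001 , -0.0019]), 'joint_torque': array([ -0.0021, -52.7632, -27.8624,  -0.0005,   0.0131,   0.    ]), 'tcp_pos': array([ 0.235 , -0.5514,  0.2475]), 'ee_rot': array([-1.3721,  0.9085, -0.9063]), 'force': array([0.7713, 0.4969, 0.1896]), 'torque': array([-0.0114,  0.0171,  0.0085]), 'width': 0.9960805356686515} 0.017
{'fx': 404.769301339288, 'fy': 404.769301339288, 'cx': 277.7922296824232, 'cy': 214.76585417583874, 'k1': -0.09213441473891053, 'rvec': array([ 1.818 ,  1.5878, -0.7326]), 'tvec': array([-0.0569, -0.3373,  1.5854])}
{'fx': 502.1892665380007, 'fy': 502.1892665380007, 'cx': 279.78527822909655, 'cy': 212.813788543922, 'k1': -0.0855072244173581, 'rvec': array([ 2.138 , -2.0778,  0.2118]), 'tvec': array([-0.0101,  0.575 ,  1.4362])}
```

View pics/scene0.png

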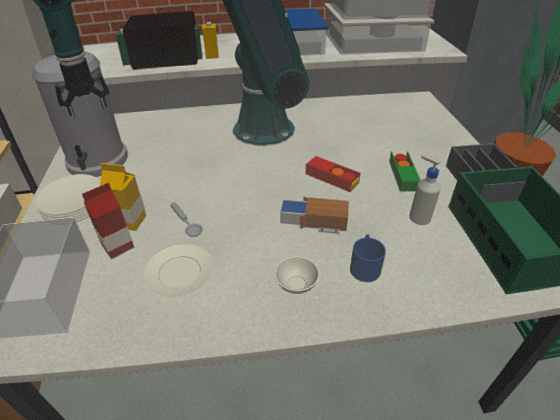

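View pics/top0.png

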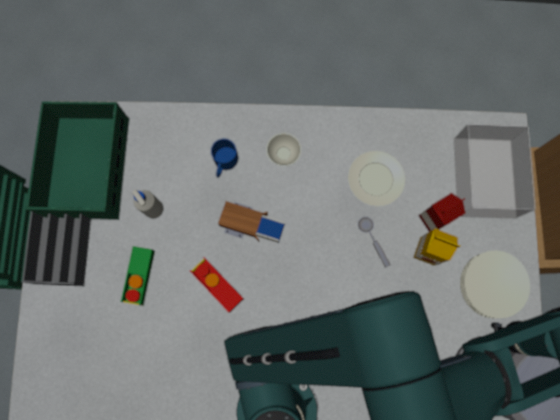

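```bash
python3 - <<'E'
from h import *
np.set_printoptions(precision=4,suppress=True)
s=env.state(); print(R.from_rotvec(s['ee_rot']).as_matrix())
E
```

```text
[[ 0.392  -0.0005  0.92  ]
 [-0.92    0.0017  0.392 ]
 [-0.0017 -1.      0.0002]]
```

The top picture shows the robot at the bottom, with x up and y to the left. Three things could be taken for the drawer:
- The white drawer with a blue end at top (270,230), in the brown sleeve at (240,218).
- The red drawer at (217,285), a look-alike.
- The green drawer at (138,275), a look-alike.

I choose the one with the blue end in the sleeve and check it in a crop.

```bash
python3 - <<'E'
from h import *
p=cv2.imread('pics/top0.png')[180:270,190:310]
cv2.imwrite('pics/c0.png',cv2.resize(p,None,fx=6.6,fy=6.6,interpolation=cv2.INTER_CUBIC))
p=cv2.imread('pics/scene0.png')[150:250,260:380]
cv2.imwrite('pics/c1.png',cv2.resize(p,None,fx=6,fy=6,interpolation=cv2.INTER_CUBIC))
E
```

```text
(no output)
```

View pics/c0.png

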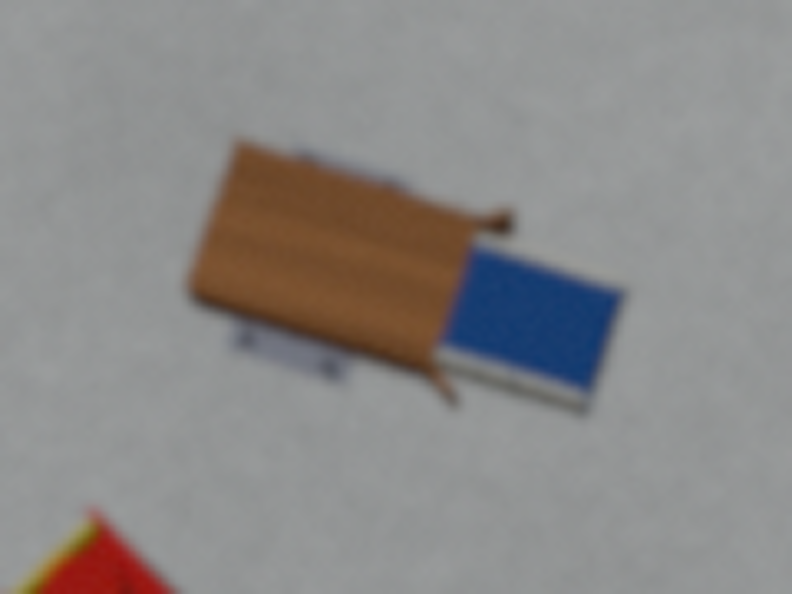

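View pics/c1.png

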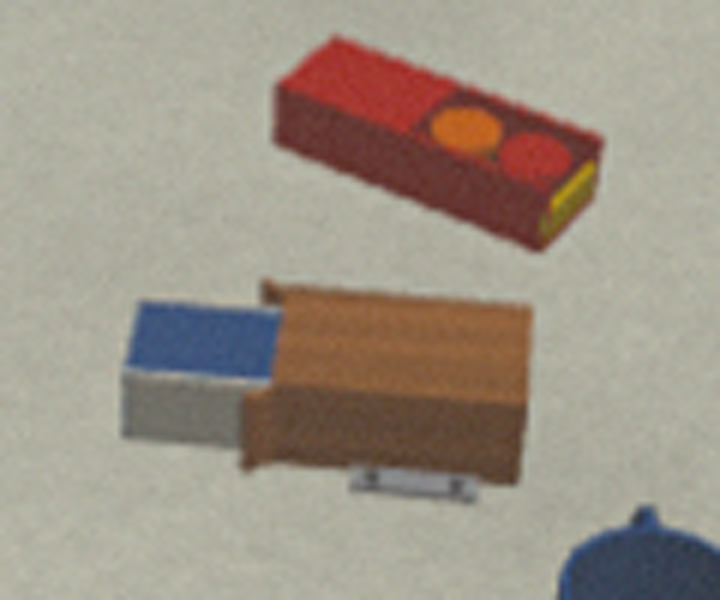

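```bash
python3 - <<'E'
from h import *
np.set_printoptions(precision=4,suppress=True)
f=lambda x,y:(190+(x+.5)/6.6-.5,180+(y+.5)/6.6-.5)
d=np.load('pics/top0.npy')
for n,z,pts in(('sleeve',.051,[(238,142),(478,230),(434,362),(193,288)]),('drawer',.042,[(472,245),(622,291),(587,392),(440,347)])):
    P=np.array([px2w('top',*f(*q),z=z) for q in pts]); print(n);print(P)
    for i in range(4):
        e=P[(i+1)%4]-P[i]; print(np.linalg.norm(e),np.degrees(np.arctan2(e[1],e[0])))
    q=f(*np.mean(pts,0)); print('depth',px2w('top',*q,d=d[int(round(q[1])),int(round(q[0]))]))
# scene cross-check
g=lambda x,y:(260+(x+.5)/6-.5,150+(y+.5)/6-.5)
for n,z,pts in(('sleeve',.051,[(285,290),(532,305),(527,405),(275,383)]),('drawer',.042,[(140,300),(283,310),(270,381),(122,370)])):
    print(n,np.array([px2w('scene',*g(*q),z=z) for q in pts]))
# objects nearby via top
for n,u,v,z in(('mug',224,154,.08),('bowl',284,150,.045),('plate',376,179,.018),('spoonbowl',366,225,0.01),('spoonend',386,265,0.005),('red1',240,310,.042),('red2',228,258,.042),('redR',243,293,.042),('redL',192,268,.042),('pump',145,203,.1),('ycart',438,246,.2),('rcart',443,212,.2)):
    print(n,px2w('top',u,v,z=z))
E
```

```text
sleeve
[[0.6085 0.1709 0.051 ]
 [0.5705 0.0596 0.051 ]
 [0.5093 0.0772 0.051 ]
 [0.54   0.1878 0.051 ]]
0.11756359560505034 -108.8495014484236
0.06373013148347849 163.95468209117848
0.11478996600713266 74.44318758786358
0.0705096796674472 -13.901984061218755
depth [0.5576 0.124  0.0475]
drawer
[[ 0.5653  0.0625  0.042 ]
 [ 0.5459 -0.0065  0.042 ]
 [ 0.499   0.008   0.042 ]
 [ 0.5177  0.0753  0.042 ]]
0.0716985869555556 -105.71662655347296
0.04910045771789231 162.77437947917085
0.06982099585432958 74.43945617710487
0.04927710375042859 -15.036595781502335
depth [0.5331 0.035  0.0353]
sleeve [[0.5102 0.0783 0.051 ]
 [0.5386 0.194  0.051 ]
 [0.6087 0.1731 0.051 ]
 [0.5769 0.0612 0.051 ]]
drawer [[ 0.4966  0.009   0.042 ]
 [ 0.5143  0.0768  0.042 ]
 [ 0.5651  0.0612  0.042 ]
 [ 0.5472 -0.0066  0.042 ]]
mug [0.7477 0.18   0.08  ]
bowl [ 0.7773 -0.0007  0.045 ]
plate [ 0.7    -0.2899  0.018 ]
spoonbowl [ 0.5548 -0.2589  0.01  ]
spoonend [ 0.4338 -0.3201  0.005 ]
red1 [0.2867 0.1139 0.042 ]
red2 [0.4376 0.1561 0.042 ]
redR [0.3361 0.1072 0.042 ]
redL [0.4046 0.2615 0.042 ]
pump [0.5849 0.4019 0.1   ]
ycart [ 0.4666 -0.4212  0.2   ]
rcart [ 0.5602 -0.4383  0.2   ]
```

```bash
cat > fit.py <<'E'
from h import *
from scipy.optimize import minimize
np.set_printoptions(precision=4,suppress=True)
def box(x0,x1,w,z1):
    return np.array([[x,y,z] for x in(x0,x1) for y in(-w/2,w/2) for z in(0,z1)])
def place(P,p):
    c,s=np.cos(p[2]),np.sin(p[2])
    return np.c_[p[0]+c*P[:,0]-s*P[:,1],p[1]+s*P[:,0]+c*P[:,1],P[:,2]]
S=8
def brown(img):
    b=img.astype(float); r=b[...,0];g=b[...,1];bl=b[...,2]
    return ((r-bl>35)&(r-g>18)&(r-g<80)).astype(np.float32)
def hull_mask(name,pts,ox,oy,w,h):
    px=(w2px(name,pts)-[ox,oy]+.5)*S
    m=np.zeros((h*S,w*S),np.uint8)
    cv2.fillConvexPoly(m,cv2.convexHull(np.round(px*16).astype(np.int32)),1,shift=4)
    return m
def fit_sleeve(tags):
    T=[]
    for name,(ox,oy,w,h) in(('top',(205,190,75,60)),('scene',(290,180,75,65))):
        img=cv2.imread(f'pics/{tags[name]}.png')[...,::-1][oy:oy+h,ox:ox+w]
        m=(cv2.resize(brown(img),None,fx=S,fy=S,interpolation=cv2.INTER_LINEAR)>.5)
        m=cv2.morphologyEx(m.astype(np.uint8),cv2.MORPH_OPEN,np.ones((60,60),np.uint8)) # drop thin cheeks
        cv2.imwrite(f'pics/m_{name}.png',m*255)
        T.append((name,m,(ox,oy,w,h)))
    def cost(p,sep=False,which=None):
        out=[]
        for name,m,o in T:
            if which and name!=which: continue
            h=hull_mask(name,place(box(0,.119,.074,.051),p),*o); out.append((h!=m).sum()/m.sum())
        return out if sep else sum(out)
    for which in(None,'top','scene'):
        best=None
        for x0 in([.5415,.068,1.30],[.543,.066,1.28],[.54,.07,1.32]):
            r=minimize(lambda q:cost(q*[.002,.002,.02]+x0,which=which),np.zeros(3),method='Nelder-Mead',options=dict(initial_simplex=np.vstack([np.zeros(3),2*np.eye(3)]),xatol=.01,fatol=1e-5))
            p=r.x*[.002,.002,.02]+x0
            if best is None or r.fun<best[0]: best=(r.fun,p)
        print(which,best[0],best[1][:2],np.degrees(best[1][2]),cost(best[1],True))
fit_sleeve(dict(top='top0',scene='scene0'))
E
python3 fit.py; python3 - <<'E'
import cv2,numpy as np
a=cv2.imread('pics/m_top.png');b=cv2.imread('pics/m_scene.png')
cv2.imwrite('pics/mm.png',np.hstack([cv2.resize(a,(390,300)),cv2.resize(b,(390,300))]))
E
```

```text
None 0.6377681158395979 [0.5423 0.0698] 74.76310361554876 [np.float64(0.22791809111839811), np.float64(0.4098500247211998)]
top 0.2246040605595479 [0.543  0.0702] 71.92459406626894 [np.float64(0.2246040605595479), np.float64(0.45660056034719554)]
scene 0.3837554249299566 [0.5244 0.0752] 72.2038921128992 [np.float64(0.6068513221237704), np.float64(0.3837554249299566)]
```

View pics/mm.png

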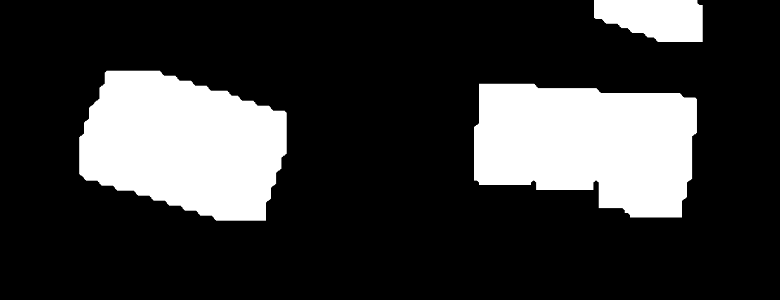

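```bash
cat > ov.py <<'E'
from h import *
import sys
def place(P,p):
    c,s=np.cos(p[2]),np.sin(p[2]); P=np.array(P)
    return np.c_[p[0]+c*P[:,0]-s*P[:,1],p[1]+s*P[:,0]+c*P[:,1],P[:,2]]
def boxpts(x0,x1,w,z1): return [[x,y,z] for x in(x0,x1) for y in(-w/2,w/2) for z in(0,z1)]
E=[(0,1),(2,3),(4,5),(6,7),(0,2),(1,3),(4,6),(5,7),(0,4),(1,5),(2,6),(3,7)]
def overlay(tag,out,boxes):
    ims=[]
    for name,(ox,oy,w,h) in(('top',(195,190,100,75)),('scene',(270,180,90,65))):
        k=390/w*1.0 if 0 else 6
        im=cv2.imread(f'pics/{name}{tag}.png')[oy:oy+h,ox:ox+w]
        im=cv2.resize(im,None,fx=k,fy=k,interpolation=cv2.INTER_CUBIC)
        for P,col in boxes:
            q=(w2px(name,P)-[ox,oy]+.5)*k-.5
            for a,b in E: cv2.line(im,tuple(np.round(q[a]*8).astype(int)),tuple(np.round(q[b]*8).astype(int)),col,1,cv2.LINE_AA,3)
        cv2.imwrite(f'pics/{out}_{name}.png',im)
E
python3 - <<'E'
from ov import *
p=[.5418,.0685,np.radians(74.6)]
overlay('0','ov0',[(place(boxpts(0,.119,.074,.051),p),(0,255,0)),(place(boxpts(-.070,.1,.060,.042),p),(0,255,255))])
E
```

```text
(no output)
```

View pics/ov0_top.png

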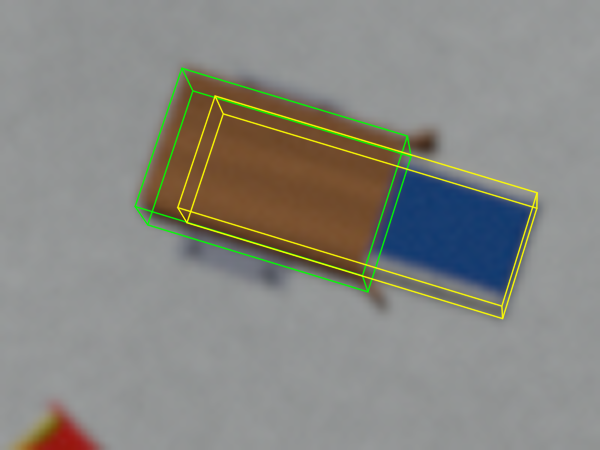

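View pics/ov0_scene.png

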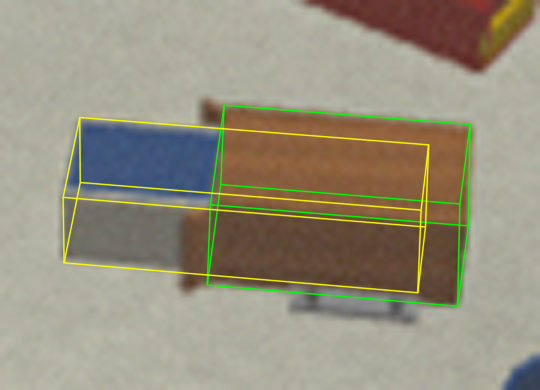

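The model overlay agrees with both pictures to about 2 mm: mouth at (0.542,0.0685), yaw about 74.6°, and about 70 mm of drawer sticking out. The crop confirms a white body with a blue end, so I work out the approach.

```bash
cat > go.py <<'E'
from h import *
import sys
np.set_printoptions(precision=2,suppress=True)
def rel(x,y,z,yaw,cmd=None):
    s=env.state()
    Rm=R.from_rotvec(s['ee_rot']).as_matrix(); p=s['tcp_pos']
    yw=np.radians(yaw); Rt=np.c_[[np.cos(yw),np.sin(yw),0],[0,0,-1],[-np.sin(yw),np.cos(yw),0]]
    lin=Rm.T@(np.array([x,y,z])-p)*1000
    rot=np.degrees(R.from_matrix(Rm.T@Rt).as_rotvec())
    print('lin',lin,'rot',rot,'| t',round(s['time'],2),'tcp',p*1000,'yaw',np.degrees(np.arctan2(Rm[1,0],Rm[0,0])),'F',s['force'],'w',s['width']*85.4,'q1,6',np.degrees(s['q'][[0,5]]))
if __name__=='__main__': rel(*map(float,sys.argv[1:]))
E
python3 go.py .5325 .0348 .13 -15.4
```

```text
lin [-422.47  118.34  503.43] rot [ -0.06 -51.52  -0.09] | t 0.1 tcp [ 235.03 -551.4   247.51] yaw -66.92107958997765 F [ 0.26 -0.56 -0.35] w 85.5296238976216 q1,6 [-73.52  -6.6 ]
```

Call:
{"api": "arm_command", "payload": {
  "commands": [
    {"linear":[-422,60,503],"rot":[0,-51.5,0],"claw":85},
    {"linear":[-422,60,503],"rot":[0,-51.5,0],"claw":85},
    {"linear":[-422,60,503],"rot":[0,-51.5,0],"claw":85},
    {"linear":[-422,60,503],"rot":[0,-51.5,0],"claw":85},
    {"linear":[-422,60,503],"rot":[0,-51.5,0],"claw":85},
    {"linear":[-422,60,503],"rot":[0,-51.5,0],"claw":85},
    {"linear":[-422,60,503],"rot":[0,-51.5,0],"claw":85},
    {"linear":[-422,60,503],"rot":[0,-51.5,0],"claw":85},
    {"linear":[-422,60,503],"rot":[0,-51.5,0],"claw":85},
    {"linear":[-422,60,503],"rot":[0,-51.5,0],"claw":85},
    {"linear":[-422,60,503],"rot":[0,-51.5,0],"claw":85},
    {"linear":[-422,60,503],"rot":[0,-51.5,0],"claw":85}
  ]
}}

```text
time: 1.1
tcp_pos: [0.4609, -0.1059, 0.2025]
ee_rot: [-1.56, 0.212, -0.211]
force: [0.4, -1.2, -0.5]
width: 0.996
```

```bash
python3 go.py .5325 .0348 .13 -15.4
```

```text
lin [ 31.61  72.53 154.67] rot [-0.01 -0.02 -0.02] | t 1.1 tcp [ 460.91 -105.91  202.52] yaw -15.424872249772191 F [ 0.44 -1.15 -0.52] w 85.04866419196166 q1,6 [-21.32  -5.9 ]
```

Call:
{"api": "arm_command", "payload": {
  "commands": [
    {"linear":[31,72,154],"rot":[0,0,0],"claw":85},
    {"linear":[31,72,154],"rot":[0,0,0],"claw":85},
    {"linear":[31,72,154],"rot":[0,0,0],"claw":85},
    {"linear":[31,72,154],"rot":[0,0,0],"claw":85},
    {"linear":[31,72,154],"rot":[0,0,0],"claw":85},
    {"linear":[31,72,154],"rot":[0,0,0],"claw":85},
    {"linear":[31,72,154],"rot":[0,0,0],"claw":85}
  ]
}}

```text
time: 1.68
tcp_pos: [0.5309, 0.0322, 0.1305]
ee_rot: [-1.561, 0.211, -0.209]
force: [0.2, 0.2, -0.0]
width: 0.999
```

```bash
python3 - <<'E'
from go import *
snap('top','top1');snap('scene','scene1')
for n,(ox,oy,w,h) in(('top',(190,180,130,95)),('scene',(250,130,130,110))):
    im=cv2.imread(f'pics/{n}1.png')[oy:oy+h,ox:ox+w]; cv2.imwrite(f'pics/c1_{n}.png',cv2.resize(im,None,fx=5,fy=5,interpolation=cv2.INTER_CUBIC))
rel(.5325,.0348,.022,-15.4)
E
```

```text
lin [  0.33 109.28   4.06] rot [ 0.02 -0.07  0.  ] | t 1.78 tcp [531.1   31.02 131.28] yaw -15.474171288952835 F [ 0.28  0.6  -1.02] w 85.27555136326603 q1,6 [-4.08 11.4 ]
```

View pics/c1_scene.png

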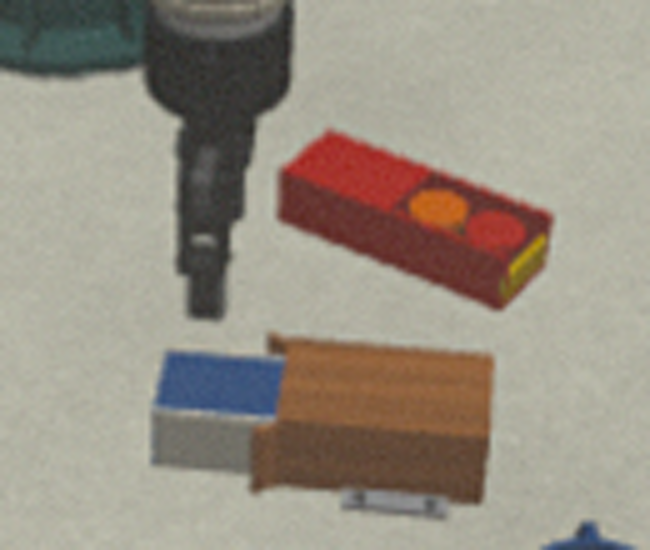

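View pics/c1_top.png

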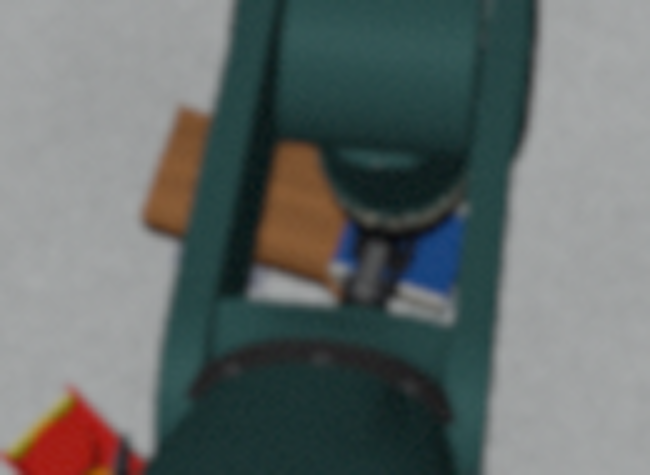

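The scene crop shows the fingers centred over the blue part, and nothing has moved. I descend and grip.

Call:
{"api": "arm_command", "payload": {
  "commands": [
    {"linear":[0,55,3],"rot":[0,0,0],"claw":85},
    {"linear":[0,85,3],"rot":[0,0,0],"claw":85},
    {"linear":[0,108,3],"rot":[0,0,0],"claw":85},
    {"linear":[0,108,3],"rot":[0,0,0],"claw":85},
    {"linear":[0,108,3],"rot":[0,0,0],"claw":85}
  ],
  "grip_force": 50
}}

```text
time: 2.2
tcp_pos: [0.5313, 0.0339, 0.0227]
ee_rot: [-1.561, 0.215, -0.211]
force: [-0.7, -0.6, 0.4]
width: 0.996
```

```bash
python3 - <<'E'
from go import *
snap('scene','scene2')
n,(ox,oy,w,h)='scene',(250,130,130,110)
im=cv2.imread(f'pics/{n}2.png')[oy:oy+h,ox:ox+w]; cv2.imwrite(f'pics/c2_{n}.png',cv2.resize(im,None,fx=5,fy=5,interpolation=cv2.INTER_CUBIC))
rel(.5325,.0348,.022,-15.4)
E
```

```text
lin [-0.43  1.94  0.73] rot [-0.01 -0.11  0.04] | t 2.25 tcp [532.72  33.98  23.94] yaw -15.51051263947145 F [ 1.17 -0.29  0.13] w 85.36883086623223 q1,6 [-3.77 11.75]
```

View pics/c2_scene.png

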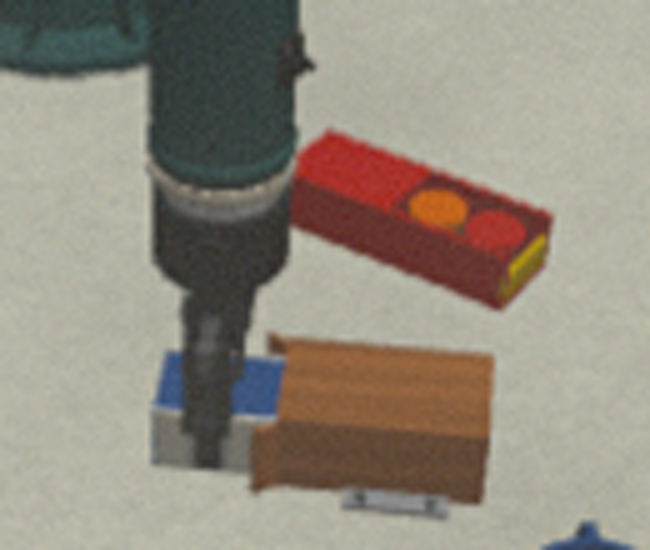

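The fingers straddle the drawer mid-way along the exposed part. Now I close them.

Call:
{"api": "arm_command", "payload": {
  "commands": [
    {"linear":[0,0,0],"rot":[0,0,0],"claw":45},
    {"linear":[0,0,0],"rot":[0,0,0],"claw":45},
    {"linear":[0,0,0],"rot":[0,0,0],"claw":45},
    {"linear":[0,0,0],"rot":[0,0,0],"claw":45},
    {"linear":[0,0,0],"rot":[0,0,0],"claw":45},
    {"linear":[0,0,0],"rot":[0,0,0],"claw":45},
    {"linear":[0,0,-20],"rot":[0,0,0],"claw":45},
    {"linear":[0,0,-20],"rot":[0,0,0],"claw":45}
  ],
  "grip_force": 50
}}

```text
time: 2.92
tcp_pos: [0.5287, 0.0143, 0.025]
ee_rot: [-1.561, 0.208, -0.215]
force: [-0.9, -4.7, 7.3]
width: 0.695
```

```bash
python3 go.py .4985 -.088 .023 -15.4
```

```text
lin [  -1.89    2.   -106.66] rot [-0.02 -0.01  0.26] | t 2.92 tcp [528.66  14.33  25.05] yaw -15.40971628565279 F [-0.92 -4.71  7.27] w 59.314041762125676 q1,6 [-5.92  9.52]
```

Gripped (59 mm between the pads) and sliding. I pull it clear of the sleeve.

Call:
{"api": "arm_command", "payload": {
  "commands": [
    {"linear":[-1,1,-30],"rot":[0,0,0],"claw":45},
    {"linear":[-2,1,-60],"rot":[0,0,0],"claw":45},
    {"linear":[-2,1,-90],"rot":[0,0,0],"claw":45},
    {"linear":[-2,1,-120],"rot":[0,0,0],"claw":45},
    {"linear":[-2,1,-130],"rot":[0,0,0],"claw":45},
    {"linear":[-2,1,-130],"rot":[0,0,0],"claw":45},
    {"linear":[-2,1,-130],"rot":[0,0,0],"claw":45}
  ]
}}

```text
time: 3.5
tcp_pos: [0.4935, -0.1121, 0.0251]
ee_rot: [-1.564, 0.206, -0.218]
force: [-1.8, -8.2, 17.3]
width: 0.699
```

```bash
python3 - <<'E'
from go import *
snap('scene','scene3')
n,(ox,oy,w,h)='scene',(210,130,150,110)
im=cv2.imread(f'pics/{n}3.png')[oy:oy+h,ox:ox+w]; cv2.imwrite(f'pics/c3_{n}.png',cv2.resize(im,None,fx=5,fy=5,interpolation=cv2.INTER_CUBIC))
rel(.4927,-.110,.023,-105.4)
E
```

```text
lin [-1.36  2.08  1.64] rot [-0.25 89.98  0.46] | t 3.55 tcp [ 493.56 -111.94   25.09] yaw -15.41537252325022 F [-1.26 -8.51 18.45] w 59.43687717013206 q1,6 [-20.54  -5.  ]
```

View pics/c3_scene.png

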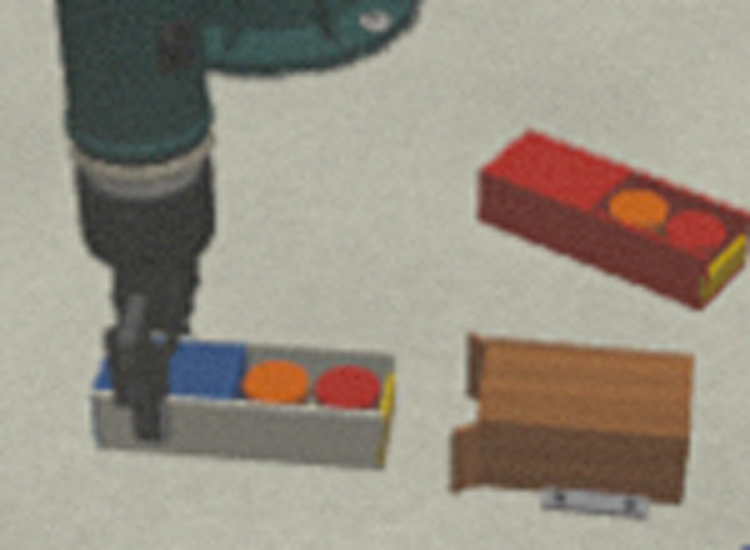

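The drawer is fully out and upright, with blue at crop (210,370) and the yellow end at (388,420). I lift a touch and turn the first 90°.

Call:
{"api": "arm_command", "payload": {
  "commands": [
    {"linear":[0,-5,-5],"rot":[0,0,0],"claw":45},
    {"linear":[0,-5,-10],"rot":[0,6,0],"claw":45},
    {"linear":[0,-5,-10],"rot":[0,12,0],"claw":45},
    {"linear":[0,-5,-10],"rot":[0,18,0],"claw":45},
    {"linear":[0,-5,-10],"rot":[0,24,0],"claw":45},
    {"linear":[0,-5,-10],"rot":[0,30,0],"claw":45},
    {"linear":[0,-5,-10],"rot":[0,36,0],"claw":45},
    {"linear":[0,-5,-10],"rot":[0,42,0],"claw":45},
    {"linear":[0,-5,-10],"rot":[0,48,0],"claw":45},
    {"linear":[0,-5,-10],"rot":[0,54,0],"claw":45},
    {"linear":[0,-5,-10],"rot":[0,60,0],"claw":45},
    {"linear":[0,-5,-10],"rot":[0,66,0],"claw":45}
  ]
}}

```text
time: 4.55
tcp_pos: [0.4879, -0.1186, 0.0276]
ee_rot: [-1.274, 1.101, -1.102]
force: [0.6, 0.6, -2.6]
width: 0.692
```

```bash
python3 go.py .4927 -.120 .028 -105.4
```

```text
lin [ 2.06 -0.36  4.51] rot [-0.04 23.7   0.01] | t 4.55 tcp [ 487.94 -118.62   27.64] yaw -81.70327480315642 F [ 0.64  0.63 -2.57] w 59.13249478153162 q1,6 [-21.56  60.14]
```

Call:
{"api": "arm_command", "payload": {
  "commands": [
    {"linear":[0,0,0],"rot":[0,6,0],"claw":45},
    {"linear":[0,0,0],"rot":[0,12,0],"claw":45},
    {"linear":[0,0,0],"rot":[0,18,0],"claw":45},
    {"linear":[0,0,0],"rot":[0,23,0],"claw":45},
    {"linear":[0,1,0],"rot":[0,23,0],"claw":45},
    {"linear":[0,2,0],"rot":[0,23,0],"claw":45}
  ]
}}

```text
time: 5.05
tcp_pos: [0.488, -0.1187, 0.0254]
ee_rot: [-1.081, 1.389, -1.391]
force: [-0.5, 0.5, -2.1]
width: 0.694
```

```bash
python3 - <<'E'
from go import *
snap('scene','scene4')
n,(ox,oy,w,h)='scene',(200,130,150,110)
im=cv2.imread(f'pics/{n}4.png')[oy:oy+h,ox:ox+w]; cv2.imwrite(f'pics/c4_{n}.png',cv2.resize(im,None,fx=5,fy=5,interpolation=cv2.INTER_CUBIC))
rel(.4927,-.110,.023,-105.4)
E
```

```text
lin [-9.53  2.13  2.53] rot [-0.03  1.15 -0.  ] | t 5.1 tcp [ 487.9  -118.61   25.13] yaw -104.25113304052742 F [0.81 0.73 1.09] w 59.245995141614706 q1,6 [-21.55  82.69]
```

View pics/c4_scene.png

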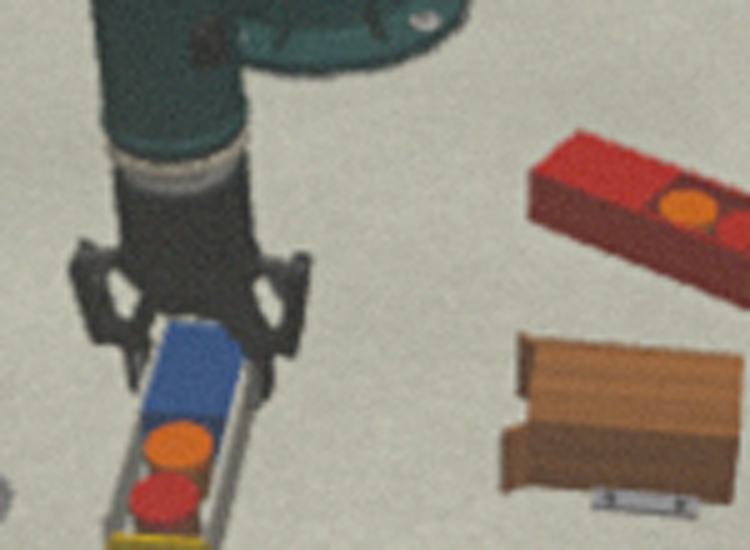

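The drawer lies along +x, upright. I release, rise, and flip the tool by 180° on the way to the serving end.

Call:
{"api": "arm_command", "payload": {
  "commands": [
    {"linear":[0,0,0],"rot":[0,0,0],"claw":85},
    {"linear":[0,0,0],"rot":[0,0,0],"claw":85},
    {"linear":[0,0,0],"rot":[0,0,0],"claw":85},
    {"linear":[0,0,0],"rot":[0,0,0],"claw":85},
    {"linear":[0,0,0],"rot":[0,0,0],"claw":85},
    {"linear":[0,-40,0],"rot":[0,0,0],"claw":85},
    {"linear":[0,-80,0],"rot":[0,0,0],"claw":85},
    {"linear":[0,-80,20],"rot":[0,-7,0],"claw":85},
    {"linear":[0,-80,40],"rot":[0,-14,0],"claw":85},
    {"linear":[0,-80,60],"rot":[0,-21,0],"claw":85},
    {"linear":[0,-80,80],"rot":[0,-28,0],"claw":85},
    {"linear":[0,-80,113],"rot":[0,-35,0],"claw":85}
  ]
}}

```text
time: 6.1
tcp_pos: [0.5955, -0.146, 0.1046]
ee_rot: [-1.361, 0.939, -0.933]
force: [-1.3, 0.3, -0.2]
width: 0.998
```

```bash
python3 go.py .5975 -.1465 .1 75.75
```

```text
lin [1.18 4.55 1.69] rot [  -0.11 -144.81   -0.26] | t 6.1 tcp [ 595.52 -146.    104.56] yaw -69.05545190330479 F [-1.34  0.26 -0.18] w 85.25650125168264 q1,6 [-20.23  48.83]
```

Call:
{"api": "arm_command", "payload": {
  "commands": [
    {"linear":[0,0,0],"rot":[0,-7,0],"claw":85},
    {"linear":[0,0,0],"rot":[0,-14,0],"claw":85},
    {"linear":[0,0,0],"rot":[0,-21,0],"claw":85},
    {"linear":[0,0,0],"rot":[0,-28,0],"claw":85},
    {"linear":[0,0,0],"rot":[0,-35,0],"claw":85},
    {"linear":[0,0,0],"rot":[0,-42,0],"claw":85},
    {"linear":[0,0,0],"rot":[0,-49,0],"claw":85},
    {"linear":[0,0,0],"rot":[0,-56,0],"claw":85},
    {"linear":[0,0,0],"rot":[0,-63,0],"claw":85},
    {"linear":[0,0,0],"rot":[0,-70,0],"claw":85},
    {"linear":[0,0,0],"rot":[0,-77,0],"claw":85},
    {"linear":[0,0,0],"rot":[0,-84,0],"claw":85}
  ]
}}

```text
time: 7.1
tcp_pos: [0.597, -0.1467, 0.1046]
ee_rot: [-1.561, -0.204, 0.205]
force: [0.7, 0.0, -0.5]
width: 0.996
```

Call:
{"api": "arm_command", "payload": {
  "commands": [
    {"linear":[0,0,0],"rot":[0,-7,0],"claw":85},
    {"linear":[0,0,0],"rot":[0,-14,0],"claw":85},
    {"linear":[0,0,0],"rot":[0,-21,0],"claw":85},
    {"linear":[0,0,0],"rot":[0,-28,0],"claw":85},
    {"linear":[0,0,0],"rot":[0,-35,0],"claw":85},
    {"linear":[0,0,0],"rot":[0,-42,0],"claw":85},
    {"linear":[0,0,0],"rot":[0,-49,0],"claw":85},
    {"linear":[0,0,0],"rot":[0,-56,0],"claw":85},
    {"linear":[0,0,0],"rot":[0,-60.5,0],"claw":85},
    {"linear":[0,0,0],"rot":[0,-60.5,0],"claw":85}
  ]
}}

```text
time: 7.93
tcp_pos: [0.5971, -0.1467, 0.1046]
ee_rot: [-1.32, -1.017, 1.018]
force: [0.3, -0.2, -0.2]
width: 0.995
```

```bash
python3 - <<'E'
from go import *
snap('scene','scene5'); snap('top','top5')
for n,(ox,oy,w,h) in(('top',(230,170,130,95)),('scene',(180,130,130,110))):
    im=cv2.imread(f'pics/{n}5.png')[oy:oy+h,ox:ox+w]; cv2.imwrite(f'pics/c5_{n}.png',cv2.resize(im,None,fx=5,fy=5,interpolation=cv2.INTER_CUBIC))
rel(.5975,-.1465,.025,75.75)
E
```

```text
lin [ 0.27 79.72 -0.34] rot [-0.02 -0.82  0.01] | t 8.03 tcp [ 597.12 -146.69  104.72] yaw 74.9304167215339 F [-0.41 -0.58  0.74] w 84.99275919219417 q1,6 [-20.24 -95.17]
```

View pics/c5_scene.png

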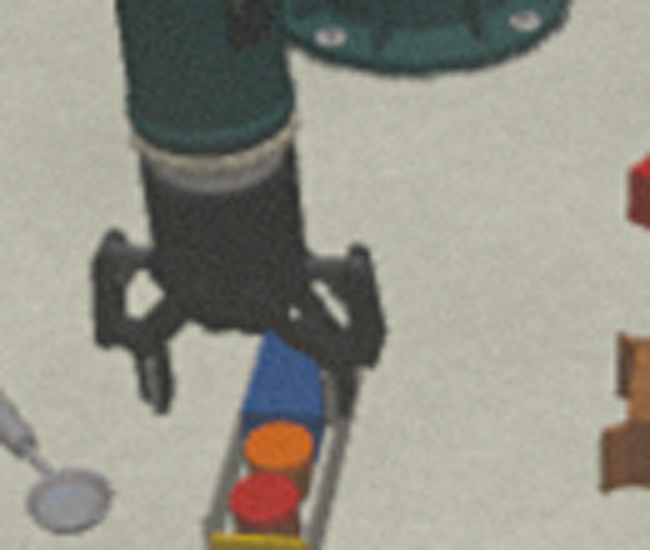

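View pics/c5_top.png

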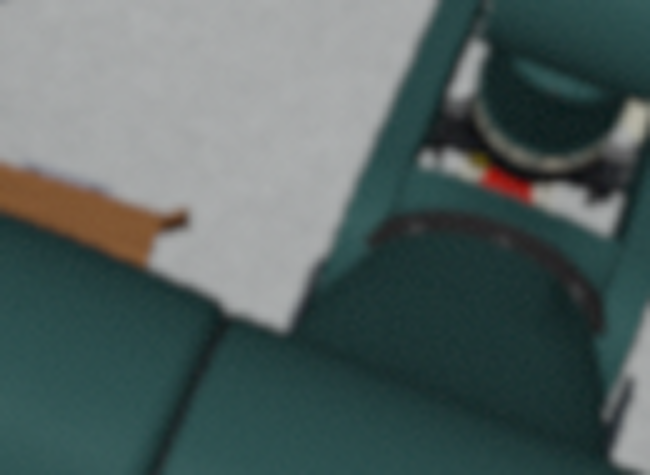

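```bash
python3 - <<'E'
from go import *
from ov import place,boxpts,E
ox,oy,w,h=190,180,80,75;k=7
im=cv2.imread('pics/scene5.png')[oy:oy+h,ox:ox+w]; im=cv2.resize(im,None,fx=k,fy=k,interpolation=cv2.INTER_CUBIC)
cv2.imwrite('pics/c5b.png',im)
c=(.488+.05*.969,-.1187-.05*.246)
P=place(boxpts(-.085,.085,.06,.042),[*c,np.radians(-14.25)])
q=(w2px('scene',P)-[ox,oy]+.5)*k-.5
for a,b in E: cv2.line(im,tuple(np.round(q[a]).astype(int)),tuple(np.round(q[b]).astype(int)),(0,255,255),1)
t=(w2px('scene',[[.597,-.1467,.042]])-[ox,oy]+.5)*k-.5; cv2.circle(im,tuple(t[0].astype(int)),4,(0,255,0),-1)
cv2.imwrite('pics/c5o.png',im)
E
```

View pics/c5o.png

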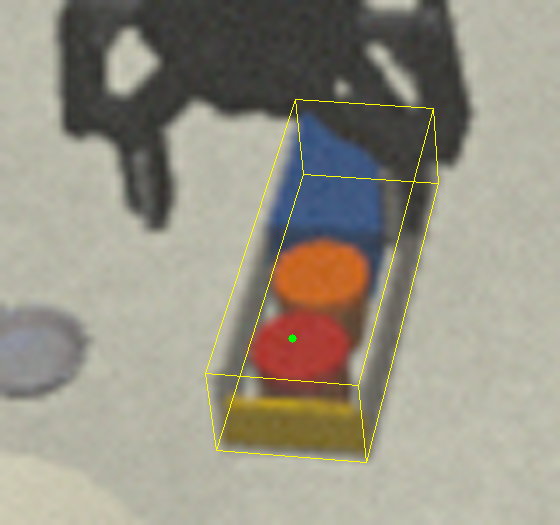

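The predicted drawer pose fits the picture to about 2 mm, and the TCP (green dot) lies on the centre line over the red jar. The finger clears the spoon. I descend and grip the serving end.

Call:
{"api": "arm_command", "payload": {
  "commands": [
    {"linear":[0,40,0],"rot":[0,-0.8,0],"claw":85},
    {"linear":[0,65,0],"rot":[0,-0.8,0],"claw":85},
    {"linear":[0,78,0],"rot":[0,-0.8,0],"claw":85},
    {"linear":[0,78,0],"rot":[0,-0.8,0],"claw":85},
    {"linear":[0,78,0],"rot":[0,-0.8,0],"claw":45},
    {"linear":[0,78,0],"rot":[0,-0.8,0],"claw":45},
    {"linear":[0,78,0],"rot":[0,-0.8,0],"claw":45},
    {"linear":[0,78,0],"rot":[0,-0.8,0],"claw":45},
    {"linear":[0,78,0],"rot":[0,-0.8,0],"claw":45},
    {"linear":[0,78,0],"rot":[0,-0.8,0],"claw":45},
    {"linear":[0,76,0],"rot":[0,-0.8,0],"claw":45},
    {"linear":[0,74,0],"rot":[0,-0.8,0],"claw":45}
  ],
  "grip_force": 70
}}

```text
time: 9.03
tcp_pos: [0.5972, -0.1467, 0.0311]
ee_rot: [-1.316, -1.026, 1.026]
force: [0.1, -0.5, -2.3]
width: 0.685
```

```bash
python3 go.py .483 -.145 .0295 -15.4
```

```text
lin [-26.2    1.64 111.13] rot [ 0.   91.28  0.  ] | t 9.03 tcp [ 597.16 -146.71   31.14] yaw 75.87618883712217 F [ 0.06 -0.51 -2.31] w 58.533020126387164 q1,6 [-20.24 -96.11]
```

Call:
{"api": "arm_command", "payload": {
  "commands": [
    {"linear":[-2,0,9],"rot":[0,7,0],"claw":45},
    {"linear":[-4,0,18],"rot":[0,14,0],"claw":45},
    {"linear":[-6,0,27],"rot":[0,21,0],"claw":45},
    {"linear":[-8,0,36],"rot":[0,28,0],"claw":45},
    {"linear":[-10,0,45],"rot":[0,35,0],"claw":45},
    {"linear":[-12,0,54],"rot":[0,42,0],"claw":45},
    {"linear":[-14,0,63],"rot":[0,49,0],"claw":45},
    {"linear":[-16,0,72],"rot":[0,56,0],"claw":45},
    {"linear":[-18,0,81],"rot":[0,63,0],"claw":45},
    {"linear":[-20,0,90],"rot":[0,70,0],"claw":45},
    {"linear":[-22,0,99],"rot":[0,77,0],"claw":45},
    {"linear":[-26,0,111],"rot":[0,84,0],"claw":45}
  ]
}}

```text
time: 10.03
tcp_pos: [0.4833, -0.1449, 0.0309]
ee_rot: [-1.568, 0.115, -0.116]
force: [0.7, -0.8, -2.2]
width: 0.692
```

```bash
python3 go.py .483 -.145 .0295 -15.4
```

```text
lin [-0.23  1.42 -0.17] rot [0.   6.95 0.03] | t 10.03 tcp [ 483.25 -144.86   30.92] yaw -8.448059795989261 F [ 0.75 -0.84 -2.19] w 59.12078576761904 q1,6 [-24.54 -16.09]
```

Call:
{"api": "arm_command", "payload": {
  "commands": [
    {"linear":[0,2,0],"rot":[0,6.5,0],"claw":45},
    {"linear":[0,3,0],"rot":[0,6.5,0],"claw":45},
    {"linear":[0,4,0],"rot":[0,6.5,0],"claw":45},
    {"linear":[0,4,0],"rot":[0,6.5,0],"claw":45}
  ]
}}

```text
time: 10.37
tcp_pos: [0.4814, -0.1445, 0.0285]
ee_rot: [-1.561, 0.202, -0.198]
force: [-8.6, 0.3, 24.8]
width: 0.688
```

```bash
cat > chk.py <<'E'
from go import *
from ov import place,boxpts,E
def chk(tag,dp,sp=(.5418,.0685,74.6),off=.063):
    s=env.state(); Rm=R.from_rotvec(s['ee_rot']).as_matrix()
    for n,(ox,oy,w,h) in(('scene',(210,150,150,95)),('top',(195,180,130,90))):
        snap(n,n+tag)
        k=5; im=cv2.imread(f'pics/{n}{tag}.png')[oy:oy+h,ox:ox+w]; im=cv2.resize(im,None,fx=k,fy=k,interpolation=cv2.INTER_CUBIC)
        cv2.imwrite(f'pics/r{tag}_{n}.png',im)
        yaw=np.arctan2(Rm[1,0],Rm[0,0])+np.pi/2; t=s['tcp_pos'][:2]
        if dp is None: dpp=[t[0]+off*np.cos(yaw),t[1]+off*np.sin(yaw),yaw]
        else: dpp=dp
        for P,col in((place(boxpts(-.085,.085,.06,.042),dpp),(0,255,255)),(place(boxpts(0,.119,.074,.051),[sp[0],sp[1],np.radians(sp[2])]),(0,255,0))):
            q=(w2px(n,P)-[ox,oy]+.5)*k-.5
            for a,b in E: cv2.line(im,tuple(np.round(q[a]*8).astype(int)),tuple(np.round(q[b]*8).astype(int)),col,1,cv2.LINE_AA,3)
        cv2.imwrite(f'pics/o{tag}_{n}.png',im)
E
python3 - <<'E'
from chk import *
chk('6',None); rel(.483,-.145,.027,-15.4)
E
```

```text
lin [ 1.64  1.5  -0.06] rot [ 0.01  0.82 -0.15] | t 10.47 tcp [ 481.43 -144.53   28.5 ] yaw -14.5773414227654 F [-9.43 -0.   25.35] w 58.66059488257945 q1,6 [-24.56  -9.94]
```

View pics/o6_scene.png

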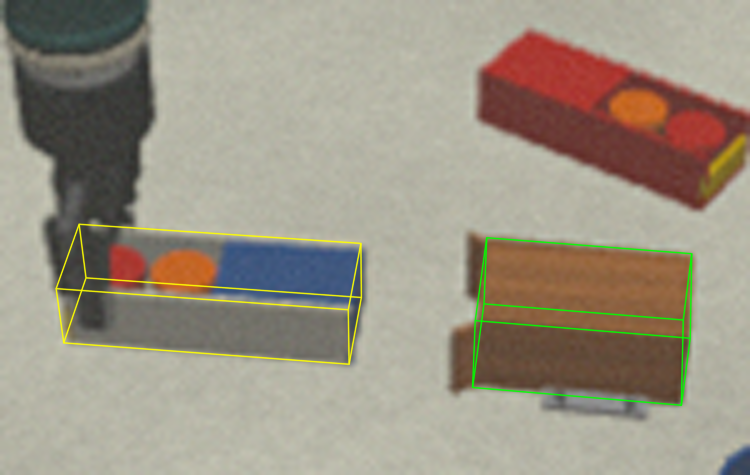

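View pics/r6_top.png

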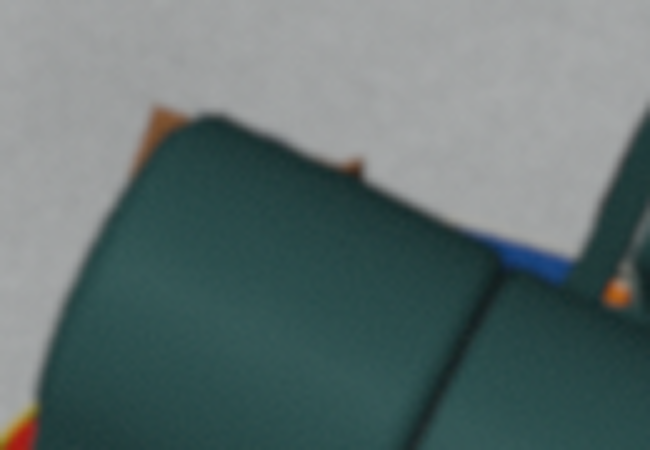

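The drawer lies flat with its blue end toward the mouth, and both wireframes match the picture. Before advancing I correct yaw by 0.8° and shift 1.6 mm sideways, and ease the downward pressure.

Call:
{"api": "arm_command", "payload": {
  "commands": [
    {"linear":[1,-2,0],"rot":[0,0.4,0],"claw":45},
    {"linear":[1.6,-2,0],"rot":[0,0.8,0],"claw":45},
    {"linear":[1.6,-2,15],"rot":[0,0.8,0],"claw":45},
    {"linear":[1.6,-2,35],"rot":[0,0.8,0],"claw":45},
    {"linear":[1.6,-2,50],"rot":[0,0.8,0],"claw":45},
    {"linear":[1.6,-2,50],"rot":[0,0.8,0],"claw":45}
  ]
}}

```text
time: 10.97
tcp_pos: [0.4979, -0.0949, 0.0286]
ee_rot: [-1.56, 0.21, -0.21]
force: [-0.1, 0.1, -1.3]
width: 0.689
```

```bash
python3 - <<'E'
from chk import *
chk('7',None); rel(.5418-.1715*.2656,.0685-.1715*.9641,.027,-15.4)
E
```

```text
lin [-1.26  1.58 -0.62] rot [ 0.01  0.08 -0.01] | t 11.07 tcp [497.63 -96.58  28.58] yaw -15.318940934478901 F [-0.23 -0.16 -2.38] w 58.87667001299745 q1,6 [-18.79  -3.47]
```

View pics/o7_scene.png

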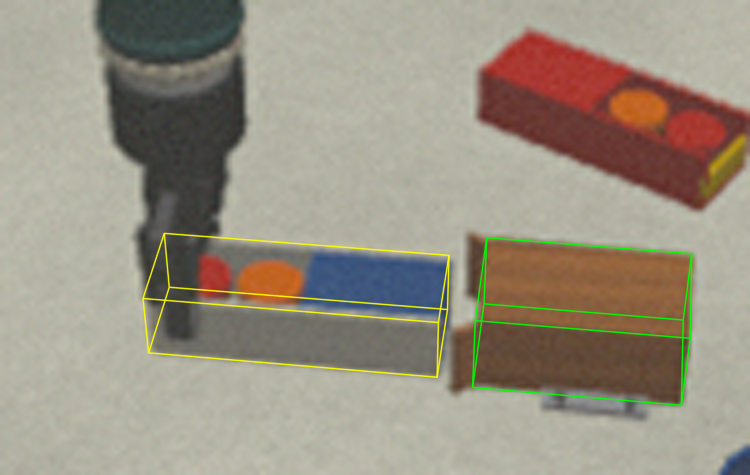

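View pics/o7_top.png

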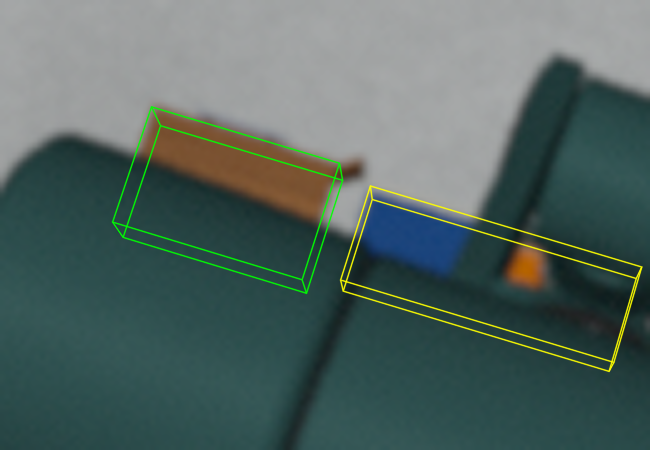

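Centred and aligned. I feed in slowly, watching the force.

Call:
{"api": "arm_command", "payload": {
  "commands": [
    {"linear":[-0.8,1,8],"rot":[0,0,0],"claw":45},
    {"linear":[-0.8,1,16],"rot":[0,0,0],"claw":45},
    {"linear":[-0.8,1,24],"rot":[0,0,0],"claw":45},
    {"linear":[-0.8,1,32],"rot":[0,0,0],"claw":45},
    {"linear":[-0.8,1,38],"rot":[0,0,0],"claw":45},
    {"linear":[-0.8,1,44],"rot":[0,0,0],"claw":45}
  ]
}}

```text
time: 11.57
tcp_pos: [0.5089, -0.0558, 0.0285]
ee_rot: [-1.562, 0.21, -0.212]
force: [-2.5, -4.5, 7.6]
width: 0.691
```

```bash
python3 - <<'E'
from chk import *
rel(.5418-.10*.2656,.0685-.10*.9641,.027,-15.4)
E
```

```text
lin [-1.35  1.49 28.58] rot [ 0.08 -0.01  0.08] | t 11.57 tcp [508.95 -55.82  28.53] yaw -15.405765248479982 F [-2.49 -4.48  7.57] w 58.97851844177675 q1,6 [-13.94   1.57]
```

Call:
{"api": "arm_command", "payload": {
  "commands": [
    {"linear":[-0.7,0,8],"rot":[0,0,0],"claw":45},
    {"linear":[-0.7,0,16],"rot":[0,0,0],"claw":45},
    {"linear":[-0.7,0,24],"rot":[0,0,0],"claw":45},
    {"linear":[-0.7,0,32],"rot":[0,0,0],"claw":45},
    {"linear":[-0.7,0,40],"rot":[0,0,0],"claw":45},
    {"linear":[-0.7,0,48],"rot":[0,0,0],"claw":45}
  ]
}}

```text
time: 12.07
tcp_pos: [0.5213, -0.0092, 0.0285]
ee_rot: [-1.562, 0.21, -0.212]
force: [-1.3, -4.0, 6.5]
width: 0.687
```

```bash
python3 - <<'E'
from chk import *
chk('8',None); rel(.5418-.033*.2656,.0685-.033*.9641,.027,-15.4)
E
```

```text
lin [-0.88  1.56 46.09] rot [-0.02 -0.03  0.1 ] | t 12.17 tcp [521.62  -7.98  28.54] yaw -15.430260151831257 F [-0.27  3.14  6.82] w 58.987419524470255 q1,6 [-8.47  6.95]
```

View pics/o8_scene.png

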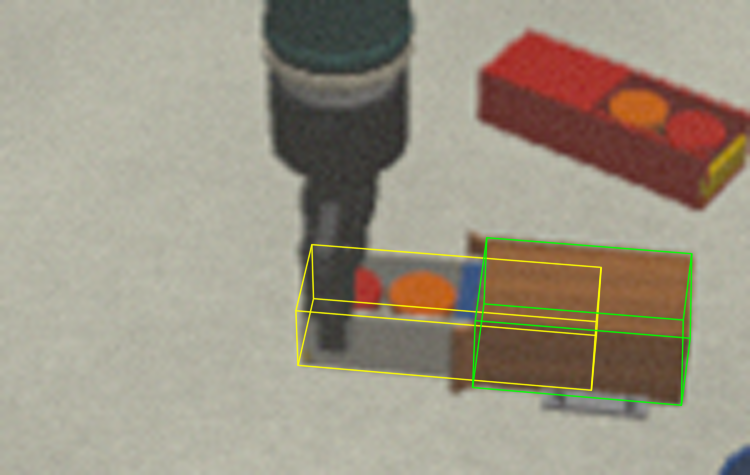

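Call:
{"api": "arm_command", "payload": {
  "commands": [
    {"linear":[-0.5,0,8],"rot":[0,0,0],"claw":45},
    {"linear":[-0.5,0,16],"rot":[0,0,0],"claw":45},
    {"linear":[-0.5,0,24],"rot":[0,0,0],"claw":45},
    {"linear":[-0.5,0,31],"rot":[0,0,0],"claw":45},
    {"linear":[-0.5,0,36],"rot":[0,0,0],"claw":45},
    {"linear":[-0.5,0,40],"rot":[0,0,0],"claw":45}
  ]
}}

```text
time: 12.67
tcp_pos: [0.5313, 0.0296, 0.0285]
ee_rot: [-1.562, 0.21, -0.212]
force: [-1.6, -4.3, 7.5]
width: 0.69
```

```bash
python3 - <<'E'
from chk import *
rel(.5418-.033*.2656,.0685-.033*.9641,.027,-15.4)
E
```

```text
lin [-0.24  1.52  7.23] rot [0.06 0.   0.07] | t 12.67 tcp [531.35  29.65  28.53] yaw -15.398975035144922 F [-1.62 -4.31  7.54] w 58.938915816497754 q1,6 [-4.19 11.29]
```

Call:
{"api": "arm_command", "payload": {
  "commands": [
    {"linear":[0,0,1.5],"rot":[0,0,0],"claw":45},
    {"linear":[0,0,3],"rot":[0,0,0],"claw":45},
    {"linear":[0,0,4],"rot":[0,0,0],"claw":45},
    {"linear":[0,0,5],"rot":[0,0,0],"claw":45}
  ]
}}

```text
time: 13.0
tcp_pos: [0.5326, 0.0341, 0.0286]
ee_rot: [-1.562, 0.21, -0.212]
force: [-1.6, -5.8, 8.2]
width: 0.688
```

```bash
python3 - <<'E'
from chk import *
rel(.5418-.033*.2656,.0685-.033*.9641,.027,-15.4)
E
```

```text
lin [-0.23  1.55  2.64] rot [ 0.07 -0.01  0.07] | t 13.0 tcp [532.55  34.08  28.55] yaw -15.40926241810445 F [-1.63 -5.83  8.23] w 58.765747983703974 q1,6 [-3.7 11.8]
```

Call:
{"api": "arm_command", "payload": {
  "commands": [
    {"linear":[0,0,1],"rot":[0,0,0],"claw":45},
    {"linear":[0,0,2],"rot":[0,0,0],"claw":45},
    {"linear":[0,0,3],"rot":[0,0,0],"claw":45}
  ]
}}

```text
time: 13.25
tcp_pos: [0.5328, 0.0351, 0.0285]
ee_rot: [-1.565, 0.21, -0.211]
force: [-4.5, -21.3, 9.3]
width: 0.691
```

```bash
python3 - <<'E'
from chk import *
rel(.5418-.033*.2656,.0685-.033*.9641,.027,-15.4)
E
```

```text
lin [-0.2   1.54  1.64] rot [0.24 0.04 0.05] | t 13.25 tcp [532.79  35.05  28.55] yaw -15.362380661230768 F [ -4.51 -21.27   9.26] w 59.024925000850054 q1,6 [-3.49 12.15]
```

There is firm contact at about 22 N, close to the predicted home position. I look to see what it is touching.

```bash
python3 - <<'E'
from chk import *
chk('9',None)
im=cv2.imread('pics/scene9.png')[170:250,265:365]; cv2.imwrite('pics/c9.png',cv2.resize(im,None,fx=7,fy=7,interpolation=cv2.INTER_CUBIC))
E
```

```text
(no output)
```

View pics/c9.png

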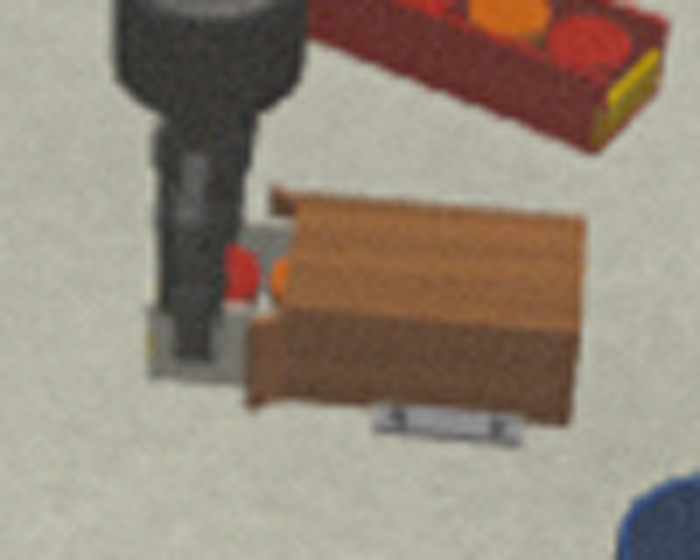

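View pics/o9_scene.png

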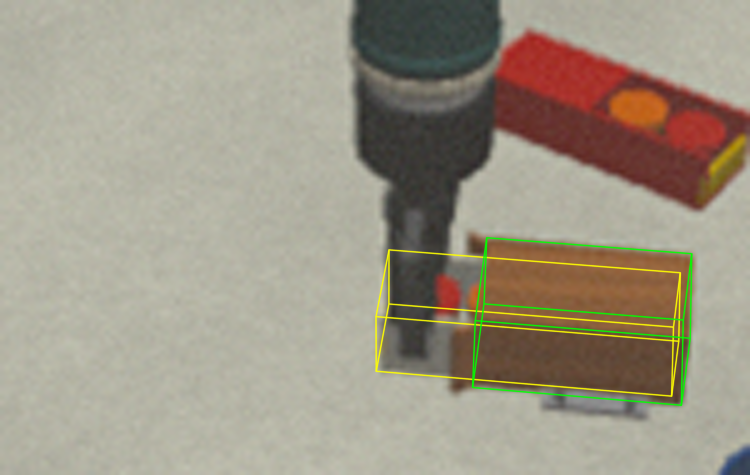

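The fingers are well clear of the cheeks, so the contact is the back wall. I press a little more to seat it, then release and rise.

Call:
{"api": "arm_command", "payload": {
  "commands": [
    {"linear":[0,0,0.7],"rot":[0,0,0],"claw":45},
    {"linear":[0,0,0.7],"rot":[0,0,0],"claw":45}
  ]
}}

```text
time: 13.52
tcp_pos: [0.5328, 0.0351, 0.0285]
ee_rot: [-1.565, 0.211, -0.211]
force: [-3.3, -19.0, 9.1]
width: 0.689
```

```bash
python3 go.py .5328 .0351 .027 -15.4
```

```text
lin [0.02 1.52 0.06] rot [0.28 0.02 0.04] | t 13.52 tcp [532.76  35.05  28.52] yaw -15.376910950431848 F [ -3.33 -19.02   9.08] w 58.81516281613847 q1,6 [-3.46 12.22]
```

Call:
{"api": "arm_command", "payload": {
  "commands": [
    {"linear":[0,0,-2],"rot":[0,0,0],"claw":85},
    {"linear":[0,0,-2],"rot":[0,0,0],"claw":85},
    {"linear":[0,0,-2],"rot":[0,0,0],"claw":85},
    {"linear":[0,0,-2],"rot":[0,0,0],"claw":85},
    {"linear":[0,0,-2],"rot":[0,0,0],"claw":85},
    {"linear":[0,-30,-2],"rot":[0,0,0],"claw":85},
    {"linear":[0,-70,-2],"rot":[0,0,0],"claw":85},
    {"linear":[0,-110,-30],"rot":[0,0,0],"claw":85},
    {"linear":[0,-130,-70],"rot":[0,0,0],"claw":85},
    {"linear":[0,-130,-110],"rot":[0,0,0],"claw":85},
    {"linear":[0,-130,-150],"rot":[0,0,0],"claw":85},
    {"linear":[0,-130,-150],"rot":[0,0,0],"claw":85}
  ]
}}

```text
time: 14.52
tcp_pos: [0.4925, -0.1104, 0.1589]
ee_rot: [-1.563, 0.212, -0.215]
force: [0.4, -1.0, -0.0]
width: 0.995
```

```bash
python3 - <<'E'
from chk import *
p=np.radians(74.6);a=np.array([np.cos(p),np.sin(p)])
c=np.array([.5418,.0685])+.030*a
chk('10',[*c,p]); rel(.4909,-.116,.027,-15.4)
for n,(ox,oy,w,h) in(('scene',(270,180,90,65)),('top',(205,185,90,65))):
    im=cv2.imread(f'pics/{n}10.png')[oy:oy+h,ox:ox+w]; cv2.imwrite(f'pics/c10_{n}.png',cv2.resize(im,None,fx=8,fy=8,interpolation=cv2.INTER_CUBIC))
E
```

```text
lin [  0.68 130.98  -9.46] rot [-0.01 -0.22  0.02] | t 14.62 tcp [ 492.75 -106.73  157.98] yaw -15.621570618527839 F [-0.62 -0.93  0.3 ] w 84.88759092622254 q1,6 [-20.09  -4.47]
```

View pics/c10_scene.png

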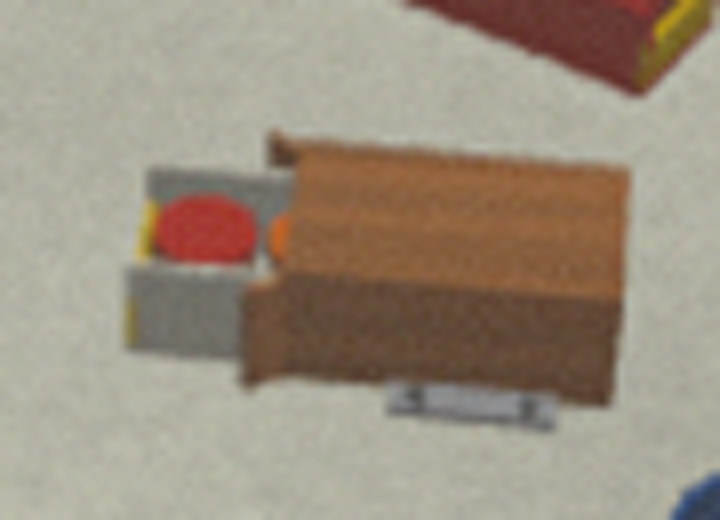

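View pics/o10_scene.png

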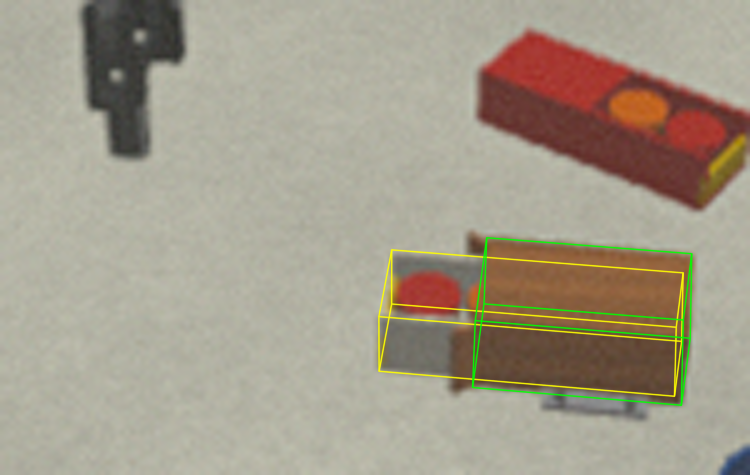

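View pics/top10.png

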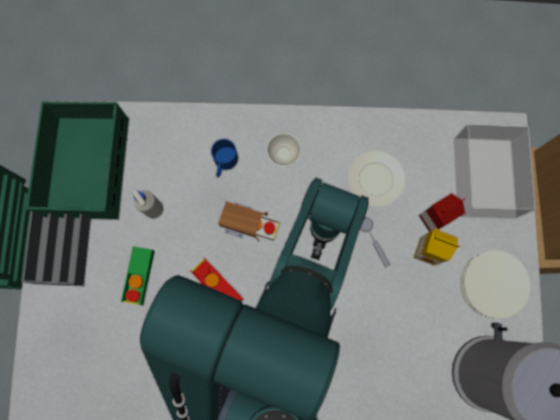

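It looks home: the 55 mm wireframe matches, the jam jar shows, and the bystanders have not moved. There is plenty of time, so I confirm seating with a gentle straight push of the closed fingers on the yellow front.

View pics/c10_top.png

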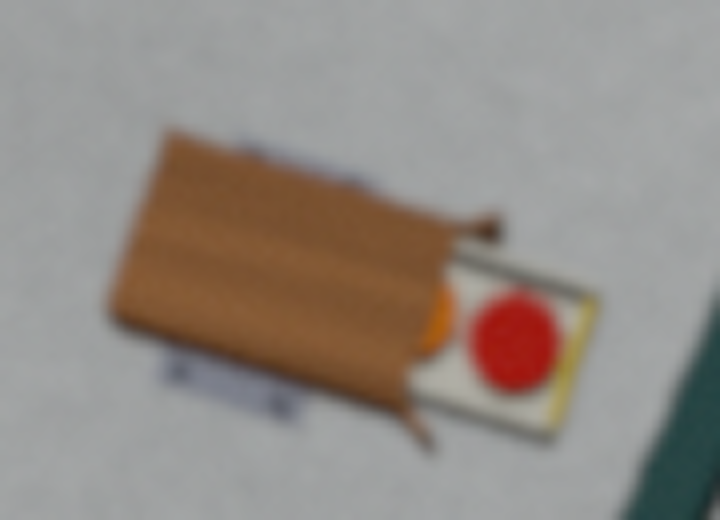

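```bash
python3 go.py .5166 -.023 .032 -15.4
```

```text
lin [  0.39 126.    87.03] rot [-0.01 -0.22  0.02] | t 14.62 tcp [ 492.75 -106.73  157.98] yaw -15.621570618527839 F [-0.62 -0.93  0.3 ] w 84.88759092622254 q1,6 [-20.09  -4.47]
```

Call:
{"api": "arm_command", "payload": {
  "commands": [
    {"linear":[0,30,25],"rot":[0,0,0],"claw":0},
    {"linear":[0,50,50],"rot":[0,0,0],"claw":0},
    {"linear":[0,80,75],"rot":[0,0,0],"claw":0},
    {"linear":[0,110,86],"rot":[0,0,0],"claw":0},
    {"linear":[0,126,86],"rot":[0,0,0],"claw":0},
    {"linear":[0,126,86],"rot":[0,0,0],"claw":0},
    {"linear":[0,126,94],"rot":[0,0,0],"claw":0},
    {"linear":[0,126,102],"rot":[0,0,0],"claw":0},
    {"linear":[0,126,108],"rot":[0,0,0],"claw":0},
    {"linear":[0,126,108],"rot":[0,0,0],"claw":0}
  ]
}}

```text
time: 15.45
tcp_pos: [0.5233, -0.0, 0.0332]
ee_rot: [-1.56, 0.208, -0.213]
force: [0.7, 0.6, 0.1]
width: -0.004
```

```bash
python3 - <<'E'
from chk import *
snap('scene','scene11')
im=cv2.imread('pics/scene11.png')[160:240,255:355]; cv2.imwrite('pics/c11.png',cv2.resize(im,None,fx=7,fy=7,interpolation=cv2.INTER_CUBIC))
rel(.5418-.066*.2656,.0685-.066*.9641,.032,-15.4)
E
```

```text
lin [-0.19  1.07  5.64] rot [-0.03  0.03  0.15] | t 15.5 tcp [522.95  -0.61  33.06] yaw -15.365320267883899 F [ 0.35 -0.16  0.26] w -0.11688510909502149 q1,6 [-7.64  7.71]
```

View pics/c11.png

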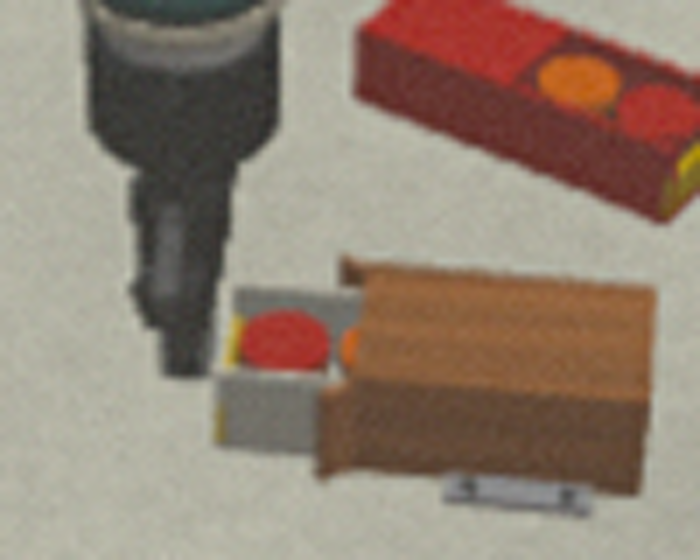

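Call:
{"api": "arm_command", "payload": {
  "commands": [
    {"linear":[0,6,0],"rot":[0,0,0],"claw":0},
    {"linear":[0,6,2],"rot":[0,0,0],"claw":0},
    {"linear":[0,6,4],"rot":[0,0,0],"claw":0},
    {"linear":[0,6,6],"rot":[0,0,0],"claw":0}
  ]
}}

```text
time: 15.83
tcp_pos: [0.5232, 0.0044, 0.0258]
ee_rot: [-1.56, 0.212, -0.212]
force: [-0.5, 0.1, -0.2]
width: -0.002
```

```bash
python3 go.py .5243 .0049 .027 -15.4
```

```text
lin [ 0.92 -1.24  0.72] rot [-0.   -0.06 -0.02] | t 15.83 tcp [523.22   4.45  25.76] yaw -15.45961009294112 F [-0.53  0.05 -0.2 ] w -0.14681316345822507 q1,6 [-7.08  8.37]
```

Call:
{"api": "arm_command", "payload": {
  "commands": [
    {"linear":[1,0,1],"rot":[0,0,0],"claw":0},
    {"linear":[1,0,2],"rot":[0,0,0],"claw":0},
    {"linear":[1,0,3],"rot":[0,0,0],"claw":0}
  ]
}}

```text
time: 16.08
tcp_pos: [0.524, 0.0053, 0.0258]
ee_rot: [-1.564, 0.211, -0.208]
force: [-5.3, -16.2, 2.9]
width: -0.005
```

```bash
python3 go.py .5243 .0049 .027 -15.4
```

```text
lin [ 0.44 -1.23 -0.35] rot [ 0.2   0.1  -0.09] | t 16.08 tcp [523.97   5.35  25.77] yaw -15.303010757850988 F [ -5.25 -16.21   2.94] w -0.3851247971734781 q1,6 [-6.85  8.67]
```

Call:
{"api": "arm_command", "payload": {
  "commands": [
    {"linear":[0,0,0.7],"rot":[0,0,0],"claw":0},
    {"linear":[0,0,1.3],"rot":[0,0,0],"claw":0},
    {"linear":[0,0,1.3],"rot":[0,0,0],"claw":0}
  ]
}}

```text
time: 16.33
tcp_pos: [0.5238, 0.0055, 0.0258]
ee_rot: [-1.565, 0.212, -0.207]
force: [-5.2, -17.2, 3.9]
width: 0.002
```

```bash
python3 go.py .5243 .0049 .027 -15.4
```

```text
lin [ 0.67 -1.22 -0.45] rot [ 0.28  0.11 -0.13] | t 16.33 tcp [523.77   5.51  25.78] yaw -15.28596512737887 F [ -5.2  -17.16   3.89] w 0.1505365026162053 q1,6 [-6.78  8.81]
```

Under 18 N it does not move, so it is against the back wall. I back away and take the final look.

Call:
{"api": "arm_command", "payload": {
  "commands": [
    {"linear":[0,0,-15],"rot":[0,0,0],"claw":0},
    {"linear":[0,0,-40],"rot":[0,0,0],"claw":0},
    {"linear":[0,-40,-75],"rot":[0,0,0],"claw":0},
    {"linear":[0,-80,-110],"rot":[0,0,0],"claw":0},
    {"linear":[0,-120,-140],"rot":[0,0,0],"claw":0},
    {"linear":[0,-150,-150],"rot":[0,0,0],"claw":0},
    {"linear":[0,-150,-150],"rot":[0,0,0],"claw":0},
    {"linear":[0,-150,-150],"rot":[0,0,0],"claw":0}
  ]
}}

```text
time: 17.0
tcp_pos: [0.4882, -0.1395, 0.1804]
ee_rot: [-1.563, 0.206, -0.22]
force: [0.9, 0.1, 0.2]
width: 0.002
```

```bash
python3 - <<'E'
from chk import *
p=np.radians(74.6);a=np.array([np.cos(p),np.sin(p)])
c=np.array([.5418,.0685])+.030*a
chk('12',[*c,p]); rel(.4909,-.116,.027,-15.4)
a0=cv2.imread('pics/scene0.png').astype(int);b=cv2.imread('pics/scene12.png').astype(int)
d=cv2.blur(np.abs(a0-b).max(2).astype(np.uint8),(3,3))
cv2.imwrite('pics/d12.png',np.clip(d*4,0,255).astype(np.uint8))
E
```

```text
lin [ -1.05 149.47  21.2 ] rot [-0.01 -0.1   0.12] | t 17.1 tcp [ 485.95 -136.64  176.47] yaw -15.503613290895778 F [-0.47  0.47 -1.27] w -0.37164426306965304 q1,6 [-23.57  -8.07]
```

View pics/scene12.png

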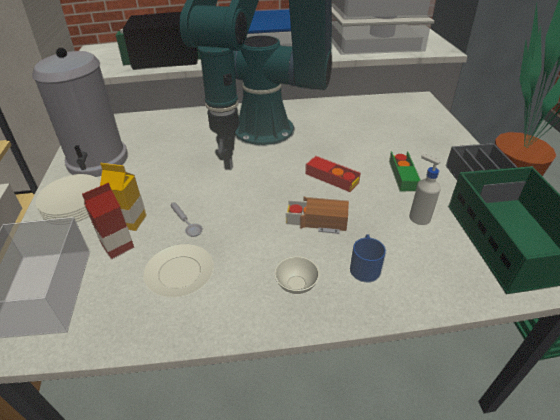

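View pics/d12.png

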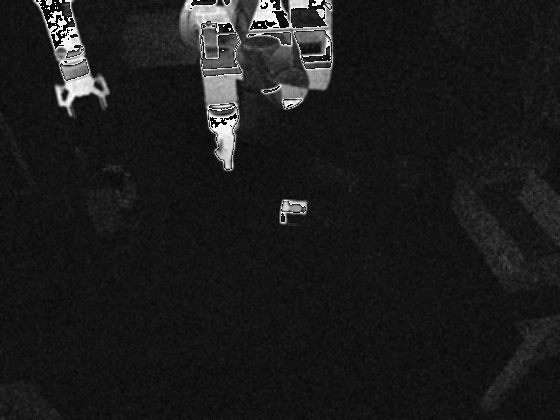

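View pics/o12_scene.png

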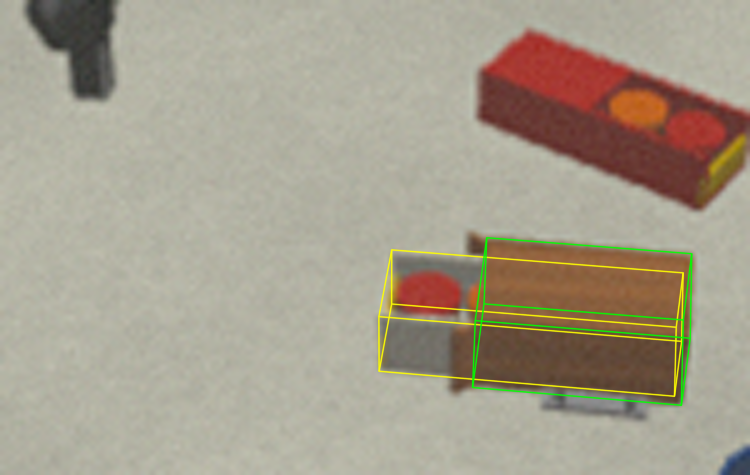

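The scene picture shows the serving end out at (295,211) with about 55 mm showing. The difference picture shows that only the arm and the drawer have changed. I hand in.

```bash
python3 -c "
from h import *
print(job.hand_in())"
```

```text
the job is handed in; nothing more can be done
None
```

The drawer is back in its sleeve blue end first, fully home, with the jam end facing out, and I handed the job in at about 17 s. I pulled it out by the blue end and turned it 90°. I then took a new grip at the serving end, turned it another 90°, and slid it in until it met the back wall at about 22 N.

**Last checks:**
- **Seating:** I pushed the yellow front with closed fingers at about 18 N. The drawer moved no more than 0.2 mm, and contact came about where a 55 mm overhang would put it.
- **Picture match:** the outline for 55 mm sticking out matches the scene picture. In the top view, the mouth edge looked up to a few mm deeper than my model of the sleeve. I therefore went by the contact force, not the picture, for the final position.
- **Surroundings:** comparing before and after pictures shows that only the arm and the drawer changed. The largest force I read was about 25 N, and the robot was touching nothing at hand-in.

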